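Clamp the spice jar in the crank clamp and stow the handle

TASK

Get the small spice jar held for opening in the jar clamp: swing the folded crank handle out until it stands straight up and, by that handle, crank clockwise, seen from above, until the jaws hold the jar firmly: stop when the pull at the handle has risen about 3 N above that of free turning (a rise of 6 N would crush the jar). Then fold the handle back down flat along its crank arm, leaving the jar standing upright and still firmly clamped, and do not disturb the other things on the table.

Things in the scene. Friction and masses are not known exactly. Their poses are not given: they have to be found in the camera images.
- axis_top (a point): Point on the crank's vertical turning axis, 104 mm above the table, at the height of the fold hinge. The crank is a flat steel arm (14 mm wide, 8 mm thick, top 93 mm above the table) over a grey gearbox (80 x 90 mm, top 68 mm above the table) at one end of a fixed aluminium base plate, 86 x 335 mm, 12 mm thick. z up.
- hinge (a point): The handle's fold hinge at the outer end of the crank arm, 65 mm from axis_top and level with it: the direction from axis_top to hinge is the way the arm points. The hinge line is horizontal and square to the arm. The hinge sits between two cheeks (16 mm long, up to 109 mm above the table).
- crank (a joint): Crank angle, growing clockwise from above; 9 mm of jaw travel per rad; turn 1.5 to 4.6 rad more to close; stays where left. Dry friction: free turning takes 6 N at the handle (0.40 N m) if turned slowly (2 cm/s); quick moves read less when stopped. Jar nipped, the pull rises 0.14 N per N of jaw force, 10 N of it per 0.1 rad. Jaw force of 10 to 34 N (pull up 1.4 to 4.7 N) is firm, 45 N crushes.
- grip_mid (a point): Point on the centre line of the black round grip (18 mm thick, from 14 to 53 mm from the fold hinge), 40 mm from the hinge. Folded, the handle lies on top of the arm, from the hinge toward the crank axis; out, it stands straight up over the hinge. The grip spins freely on its pin, so a gripper holding it can keep its heading while cranking.
- handle (a joint): Fold angle of the handle: 0 folded flat on the arm, 1.571 standing straight up (a stop). Its hinge is slightly stiff (0.06 N m, 1.5 N at the grip) and stays where it is left. Out of true with the crank's circle by a millimetre, a firm grasp feels side forces of 10 to 20 N: yield to them.
- jaw: Moving jaw, a grey block 72 mm wide, 48 mm high, with a rubber face; it slides out of the gearbox on two rods. Origin in the middle of its face, 39 mm above the table; y axis along its travel, toward the jar. Backed by a stiff spring (16 N per mm). The back jaw, a grey block with a rubber V, is fixed anywhere within 16 mm along the base and is not measured.
- jar: Small spice jar with a dark lid, 44 mm across and 96 mm high, standing loose on the base plate (12 mm above the table) between the two jaws with 10 to 40 mm of free play. Origin at the centre of its underside, z axis up.
- lime: Green lime, 53 x 45 x 45 mm, lying beside the gearbox. Bystander; origin under its middle.
- garlic: Garlic bulb, 51 mm, behind the clamp. Bystander; origin under its middle.
- mushroom: Mushroom, 101 x 72 x 57 mm, near the front edge of the table on the right. Bystander; origin under its middle.
- mug: Dark mug with handle, 92 mm across, 119 mm high, behind the clamp. Bystander; origin under its middle.
- glass: Small clear glass, 49 mm across, 62 mm high, at the left. Bystander; origin under its middle.
- spoon: Steel table spoon, 195 x 42 x 15 mm, lying near the front edge on the right. Bystander; origin under its middle.

How it is judged:
On the way, in this order (a step that is already met when the one before it is completed fails the run):
1. the handle is swung out upright (value of joint handle above 1.4 rad), for 0.2 s.
2. with the handle still out, the jar is clamped firmly (value of joint handle above 1.15 rad and contact force between jaw and jar between 10 and 34 N), for 0.2 s.
At the end, for the whole second after the job is handed in: The handle is folded down to within 0.2 rad of flat, the jaw presses the jar with 9 to 36 N, and the jar stands upright (within 0.1 rad) and at rest (value of joint handle below 0.2 rad and contact force between jaw and jar between 9 and 36 N and angle between jar's own z axis and vertical below 0.1 rad and linear speed of jar below 0.02 m/s); the robot touches nothing.
It fails at once if the jar is crushed (jaw force over 45 N) (contact force between jaw and jar above 45 N).
It fails at once if the jar is tipped over (angle between jar's own z axis and vertical above 0.5 rad).
It fails at once if a bystander is disturbed (moved more than 25 mm) (distance of any of lime, garlic, mushroom, mug, glass, spoon from where it was at the start of the episode above 0.025 m).
It also fails if it takes over 72 s, if anything falls off the work surface, if the arm or the gripper's body presses on something with over 40 N, if the wrist force passes 120 N, or if a joint passes its speed limit or range.

ROBOT

A 7-joint arm with a two-finger parallel gripper is mounted at the origin on a cart in front of the work surface, level with it; the furniture and walls round the work are solid. World frame = base frame: x ahead of the robot, y to its left, z up, the work surface at z = 0. Lengths are in m, angles in rad, forces in N, time in s.
With the tool pointing down it reaches from about 0.4 to 0.85 m from the base axis. Payload 10.4 kg.
Tool frame: the origin (TCP) lies between the finger pads; the fingertips stand tcp_to_tips ahead of it and the grasp point (between the pads) lies 8 mm behind it (tcp_to_tips is the distance from the TCP to the fingertips, in m); z points along the fingers, y is the line along which they close (so a half turn about z gives the same grasp; the last joint's range is limited). The gripper opens to 85 mm and grips with 20 to 120 N. Pads are 22 mm wide; open, the fingers measure 114 mm over their backs; the gripper's body (76 mm by 85 mm) begins 54 mm behind the grasp point. The pads swing forward as they close: fully open they stand 13 mm farther back than shut.
Start: joints at [1.296, 0.332, -0.065, 1.46, 0.022, 1.35, -0.088], TCP at [0.156, -0.605, 0.242] pointing down, gripper open.
Joint ranges: [-2.6, 2.6], [-0.5, 2.12], [-1.47, 1.34], [0.16, 2.42], [-1.27, 4.41], [0.06, 2.06], [-2.6, 2.6]. Speed limits (rad/s): [2.22, 2.22, 2.79, 2.79, 3.14, 3.14, 3.14].

INTERFACE

Orientations are given as a unit quaternion [x, y, z, w].
In Python, from workcell import * gives the robot as it stands.
- The arm moves only by the tool apply_moves, never from a script. Its argument "rows" is a list of rows, each an object of numbers: "x", "y", "z": the shift along the tool's x, y, z in mm; "ax", "ay", "az": the turn, a rotation vector about the tool's x, y, z in degrees; "gripper": the closure, from 0 (fully open) to 1 (shut). A call has 1 to 5 rows; each row shifts and turns the commanded pose from where the row before left it, along the tool's axes as they then stand; what a row does not reach is not made up. A row lasts 1/12 s, in which the tool goes at most 41.7 mm and 7.16 degrees, less where a joint would pass 70% of its speed; a pose out of reach is approached as far as the arm can. A call with a gripper value outside its range is refused whole. The fingers move at their own pace and stop on an object; "newtons" is the grip in N (left out, the last holds). Time passes only in rows, so rows that do not move let the fingers close. It gives the time, the measured TCP pose, the force, the opening and the grip force at its end, in the units of the state.
- get_obs(): the state, without advancing time (a new reading comes with each control period).
- camera(name): name is "side" or "top"; returns a dict with "color" (420x560x3 uint8, red, green, blue), "fov_y" (degrees; the focal length in pixels is half the picture's height over the tangent of half this angle, whatever the lens; pixels are square), "cx", "cy" (the principal point, pixels), "rvec" (rotation vector, rad) and "tvec" (3), from world to camera coordinates, as OpenCV has them. Camera axes: x right, y down, z forward; pixel columns grow to the right and rows downward; lengths in m; the calibration is good to about 2 mm. A picture is of the moment at which its call begins. There is no depth.
- hand_in(): hands the job in; it is judged then, once.
The state is a dict: "clock": time; "joint_pos": joint angles; "joint_velocities": joint speeds; "tau": joint torques, N m; "position": TCP position; "ee_rot": TCP orientation; "ft_force": force on the tool from outside, world axes, zero at the start; "torque": the same for the moment, N m; "grip_width": opening from 0.0 (shut) to 1.0 (fully open); "grasp_force": force on a finger pad.
Only numpy, scipy, OpenCV 4.12 (cv2) and the standard library are available. Lean on these libraries where they do the work, as an engineer would, in place of code of your own. Each camera call takes 0.05 s, during which the arm holds its last target. There are 200 camera calls.

## Working session

There is one attempt and no reset: what is moved stays moved. The work goes in short steps, Python scripts to look and compute and a tool call to move; the robot and the scene stay as the last step left them, time stands still between calls to the robot, and variables do not carry over. Pictures are saved under pics/ and viewed, at most 10 in all, crops included, and the job is handed in when it is done.

Besides the shell and the picture viewer there is one more tool, called after ">>>" as name([rows], argument=value, ...), one row to a line, values as JSON. apply_moves: Moves the arm, as the interface text tells. Its arguments: {"type":"object","properties":{"rows":{"type":"array","items":{"type":"object","properties":{"x":{"type":"number"},"y":{"type":"number"},"z":{"type":"number"},"ax":{"type":"number"},"ay":{"type":"number"},"az":{"type":"number"},"gripper":{"type":"number"}}}},"newtons":{"type":"number"}},"required":["rows"]}

```bash
mkdir -p pics; ls; python3 - <<'E'
from workcell import *
import cv2,numpy as np
o=get_obs();print({k:np.round(v,3) for k,v in o.items()})
try: print(tcp_to_tips)
except Exception as e: print(e)
for n in("side","top"):
    c=camera(n);cv2.imwrite(f"pics/{n}0.png",c["color"][:,:,::-1]);np.savez(f"{n}0.npz",**c)
    print(n,{k:c[k] for k in c if k!="color"})
E
```

```text
pics
{'clock': np.float64(0.0), 'joint_pos': array([ 1.296,  0.333, -0.065,  1.461,  0.022,  1.35 , -0.089]), 'joint_velocities': array([-0.002, -0.001, -0.002, -0.001,  0.   ,  0.001, -0.001]), 'tau': array([-0.0000e+00, -6.2545e+01,  4.9000e-02, -3.9161e+01,  1.6000e-02,
        1.0000e-02,  0.0000e+00]), 'position': array([ 0.156, -0.605,  0.242]), 'ee_rot': array([ 0.992,  0.126, -0.   , -0.001]), 'ft_force': array([-0.096, -0.207, -0.499]), 'torque': array([ 0.006,  0.038, -0.011]), 'grasp_force': np.float64(0.0), 'grip_width': np.float64(1.003)}
0.011
side {'fov_y': 57.190996270574985, 'cx': 276.93938510312853, 'cy': 202.93220658409962, 'rvec': array([ 0.55920214, -2.64298354,  1.19318526]), 'tvec': array([0.50399051, 0.29059448, 0.93188392])}
top {'fov_y': 54.35682260609991, 'cx': 279.3753213218887, 'cy': 208.67749323694758, 'rvec': array([ 2.17590475, -2.16907814,  0.13534953]), 'tvec': array([-0.09144543,  0.58557807,  1.35795788])}
```

View pics/side0.png

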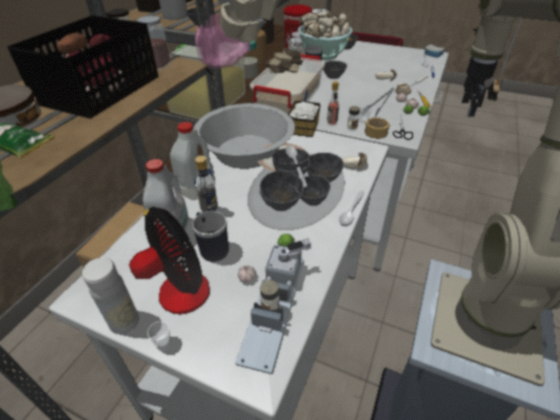

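View pics/top0.png

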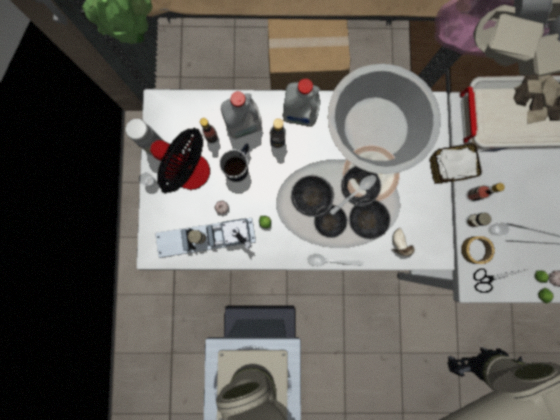

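Side view: clamp from about (262,345) to (285,260), with the gearbox at the far end. Top view: base plate from (157,245) to (255,233), jar at about (196,238), gearbox at about (234,233). I'll zoom in on both.

```bash
cat > h.py <<'E'
import numpy as np,cv2
def cam(c):
    f=210/np.tan(np.radians(float(c["fov_y"])/2));K=np.array([[f,0,c["cx"]],[0,f,c["cy"]],[0,0,1]]);R=cv2.Rodrigues(c["rvec"])[0];return K,R,np.array(c["tvec"])
def ray(c,uv):
    K,R,t=cam(c);d=R.T@np.linalg.inv(K)@np.array([uv[0],uv[1],1.]);return -R.T@t,d
def onz(c,uv,z):
    o,d=ray(c,uv);return o+d*(z-o[2])/d[2]
def proj(c,P):
    K,R,t=cam(c);p=K@(R@np.array(P,float)+t);return p[:2]/p[2]
def crop(c,x0,y0,w,h,s,name):
    cv2.imwrite(name,cv2.resize(np.ascontiguousarray(c["color"][y0:y0+h,x0:x0+w,::-1]),None,fx=s,fy=s,interpolation=cv2.INTER_CUBIC))
E
python3 - <<'E'
from h import *
t=np.load("top0.npz");s=np.load("side0.npz")
a=cv2.resize(t["color"][205:270,150:280,::-1],None,fx=6,fy=6,interpolation=2)  # 780x390
cv2.imwrite("pics/t1.png",a)
crop(s,225,225,100,75,8,"pics/s1.png")
for uv in [(157,245),(255,233)]: print(onz(t,uv,.012).round(3))
E
```

```text
[0.462 0.326 0.012]
[ 0.504 -0.007  0.012]
```

View pics/t1.png

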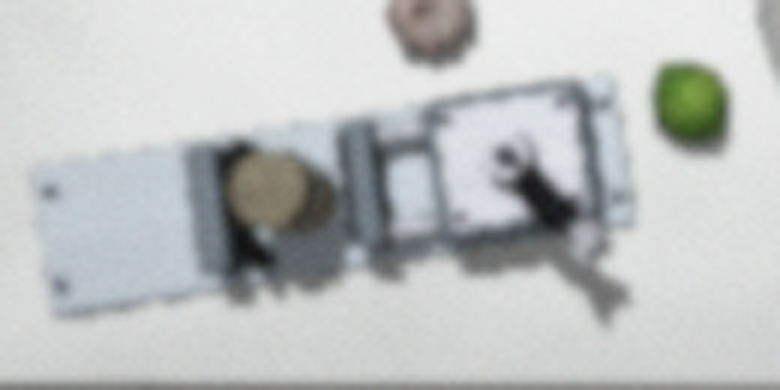

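View pics/s1.png

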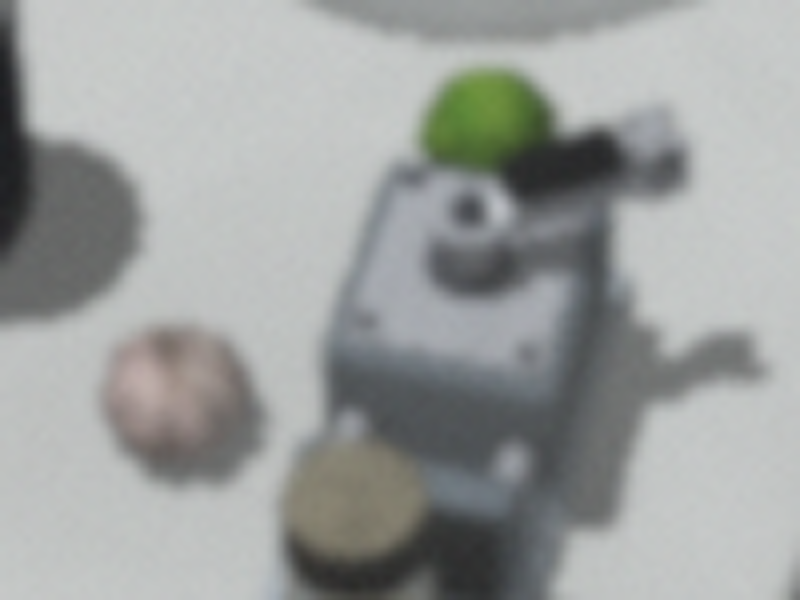

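Top crop: hub at about (512,157), black grip from (522,172) to (570,215), bright hinge at about (588,240). Side crop: hub hole at about (472,210), grip from (515,175) to (612,155), hinge cheeks at about (652,150).

```bash
cat >> h.py <<'E'
def tri(c1,u1,c2,u2):
    o1,d1=ray(c1,u1);o2,d2=ray(c2,u2);d1/=np.linalg.norm(d1);d2/=np.linalg.norm(d2)
    s=np.linalg.lstsq(np.c_[d1,-d2],o2-o1,rcond=None)[0];p=o1+s[0]*d1;q=o2+s[1]*d2
    return (p+q)/2,np.linalg.norm(p-q)
E
python3 - <<'E'
from h import *
t=np.load("top0.npz");s=np.load("side0.npz")
T=lambda u,v:(150+(u+.5)/6-.5,205+(v+.5)/6-.5)
S=lambda u,v:(225+(u+.5)/8-.5,225+(v+.5)/8-.5)
for n,a,b in [("hub",(512,157),(472,210)),("hinge",(588,238),(650,150)),("gripmid",(546,194),(563,165))]:
    print(n,*tri(t,T(*a),s,S(*b)))
print("hub z.095",onz(t,T(512,157),.095),onz(s,S(472,210),.095))
print("hinge z.107",onz(t,T(588,238),.107),onz(s,S(650,150),.107))
# black blob by colour
for nm,c,(x0,y0,x1,y1),thr in (("top",t,(228,226,250,246),75),("side",s,(285,238,305,252),60)):
    im=c["color"][y0:y1,x0:x1].astype(int);g=im.max(2);m=(g<thr)
    ys,xs=np.nonzero(m);print(nm,m.sum(),g.min());
    p=np.c_[xs+x0,ys+y0].astype(float);mu=p.mean(0);print(mu,onz(c,mu,.104));w,v=np.linalg.eigh(np.cov(p.T));print(np.sqrt(w),v[:,1])
    print(g)
# base edges
for q in [(40,170),(55,315),(613,78),(632,222)]: print(onz(t,T(*q),.012).round(4))
E
```

```text
hub [0.50748934 0.05501224 0.09021267] 0.0006612541538035332
hinge [0.463186   0.01300835 0.09620044] 0.0009608035116780276
gripmid [0.48571069 0.03509418 0.10142824] 0.002429705654186564
hub z.095 [0.50691262 0.05445869 0.095     ] [0.50608612 0.05899613 0.095     ]
hinge z.107 [0.4634071  0.01247818 0.107     ] [0.45945139 0.02237035 0.107     ]
top 58 23
[240.4137931  238.65517241] [0.48122145 0.0357321  0.104     ]
[1.64295479 3.17697939] [0.58088365 0.8139866 ]
[[228 228 226 227 227 228 227 227 216 220 224 227 227 227 227 228 224 204
  156 114 131 179]
 [228 229 226 226 225 226 221 214 206 205 210 224 226 227 227 227 226 205
  154 116 117 168]
 [226 226 225 221 218 207 202 205 201 191 197 214 223 229 230 228 226 209
  167 122 114 155]
 [226 225 223 213 190 165 155 175 193 189 177 197 221 228 229 229 227 217
  185 141 116 148]
 [226 225 218 205 166 122 107 133 169 179 166 182 215 226 229 229 230 222
  199 154 119 150]
 [226 223 216 202 168 117  95 105 140 162 145 164 210 227 229 229 228 226
  203 158 119 145]
 [226 221 211 206 188 151 130 121 120 121 110 140 194 220 226 228 229 2
[... 1939 characters left out ...]
 100 124]
 [ 96  87  72  58  50  47  45  45  45  45  46  45  43  44  43  45  50  68
   90 107]
 [109  98  78  55  45  46  43  46  43  44  42  43  44  47  47  56  60  74
   92  99]
 [135 129 102  67  51  46  45  45  45  44  47  48  51  59  64  70  81  90
  101 112]
 [154 158 132  93  62  49  47  51  52  57  60  64  72  78  85  89  98 106
  115 121]
 [149 174 165 129  87  63  62  64  71  76  82  86  92  95  99 104 115 129
  139 141]
 [135 177 189 159 116  92  82  84  91  96  97 101 104 108 104 110 133 155
  169 174]
 [125 172 189 170 136 106 102 102 106 112 115 116 116 117 111 114 141 169
  186 192]]
[0.5032 0.3301 0.012 ]
[0.4213 0.3188 0.012 ]
[0.5569 0.005  0.012 ]
[ 0.4747 -0.0066  0.012 ]
```

>>> apply_moves([
  {"x": 31.7, "y": -25.4},
  {"x": 31.7, "y": -25.4},
  {"x": 31.7, "y": -25.4},
  {"x": 31.7, "y": -25.4},
  {"x": 31.7, "y": -25.4},
])

```text
invalid input at $.rows[0]: expected keys x, y, z, ax, ay, az, gripper
```

>>> apply_moves([
  {"x": 31.7, "y": -25.4},
  {"x": 31.7, "y": -25.4},
  {"x": 31.7, "y": -25.4},
  {"x": 31.7, "y": -25.4},
  {"x": 31.7, "y": -25.4},
])

```text
invalid input at $.rows[0]: expected keys x, y, z, ax, ay, az, gripper
```

>>> apply_moves([
  {"x": 18.3, "y": -31.8},
  {"x": 18.3, "y": -31.8},
  {"x": 18.3, "y": -31.8},
  {"x": 18.3, "y": -31.8},
  {"x": 18.3, "y": -31.8},
])

```text
invalid input at $.rows[0]: expected keys x, y, z, ax, ay, az, gripper
```

>>> apply_moves([
  {"x": 18.3, "y": -31.8},
  {"x": 18.3, "y": -31.8},
  {"x": 18.3, "y": -31.8},
  {"x": 18.3, "y": -31.8},
  {"az": -5.9},
])

```text
invalid input at $.rows[0]: expected keys x, y, z, ax, ay, az, gripper
```

>>> apply_moves([
  {"az": -5.9},
  {"az": -5.9},
  {"az": -5.9},
  {"az": -5.9},
  {"x": 0},
])

```text
invalid input at $.rows[0]: expected keys x, y, z, ax, ay, az, gripper
```

>>> apply_moves([
  {"x": 31.7, "y": -25.4, "z": 0, "ax": 0, "ay": 0, "az": 0, "gripper": 0},
  {"x": 31.7, "y": -25.4, "z": 0, "ax": 0, "ay": 0, "az": 0, "gripper": 0},
  {"x": 31.7, "y": -25.4, "z": 0, "ax": 0, "ay": 0, "az": 0, "gripper": 0},
  {"x": 31.7, "y": -25.4, "z": 0, "ax": 0, "ay": 0, "az": 0, "gripper": 0},
  {"x": 31.7, "y": -25.4, "z": 0, "ax": 0, "ay": 0, "az": 0, "gripper": 0},
])

```text
clock: 0.52
position: [0.2783, -0.441, 0.242]
ee_rot: [0.992, 0.125, -0.0, -0.0]
ft_force: [0.8, 0.4, 0.1]
grip_width: 1.005
grasp_force: 0.0
```

>>> apply_moves([
  {"x": 31.7, "y": -25.4, "z": 0, "ax": 0, "ay": 0, "az": 0, "gripper": 0},
  {"x": 31.7, "y": -25.4, "z": 0, "ax": 0, "ay": 0, "az": 0, "gripper": 0},
  {"x": 31.7, "y": -25.4, "z": 0, "ax": 0, "ay": 0, "az": 0, "gripper": 0},
  {"x": 31.7, "y": -25.4, "z": 0, "ax": 0, "ay": 0, "az": 0, "gripper": 0},
  {"x": 31.7, "y": -25.4, "z": 0, "ax": 0, "ay": 0, "az": 0, "gripper": 0},
])

```text
clock: 0.93
position: [0.4, -0.2785, 0.2422]
ee_rot: [0.992, 0.125, -0.0, 0.0]
ft_force: [0.6, -0.9, 0.4]
grip_width: 1.001
grasp_force: 0.0
```

>>> apply_moves([
  {"x": 18.3, "y": -31.8, "z": 0, "ax": 0, "ay": 0, "az": 0, "gripper": 0},
  {"x": 18.3, "y": -31.8, "z": 0, "ax": 0, "ay": 0, "az": 0, "gripper": 0},
  {"x": 18.3, "y": -31.8, "z": 0, "ax": 0, "ay": 0, "az": 0, "gripper": 0},
  {"x": 18.3, "y": -31.8, "z": 0, "ax": 0, "ay": 0, "az": 0, "gripper": 0},
  {"x": 18.3, "y": -31.8, "z": 0, "ax": 0, "ay": 0, "az": 0, "gripper": 0},
])

```text
clock: 1.35
position: [0.4484, -0.1017, 0.2422]
ee_rot: [0.992, 0.126, -0.0, 0.0]
ft_force: [1.8, 0.6, -0.1]
grip_width: 1.005
grasp_force: 0.0
```

>>> apply_moves([
  {"x": 18.3, "y": -31.8, "z": 0, "ax": 0, "ay": 0, "az": 0, "gripper": 0},
  {"x": 18.3, "y": -31.8, "z": 0, "ax": 0, "ay": 0, "az": 0, "gripper": 0},
  {"x": 18.3, "y": -31.8, "z": 0, "ax": 0, "ay": 0, "az": 0, "gripper": 0},
  {"x": 18.3, "y": -31.8, "z": 0, "ax": 0, "ay": 0, "az": 0, "gripper": 0},
  {"x": 0, "y": 0, "z": 0, "ax": 0, "ay": 0, "az": -5.9, "gripper": 0},
])

```text
clock: 1.77
position: [0.488, 0.0455, 0.2425]
ee_rot: [0.984, 0.177, 0.001, -0.001]
ft_force: [-0.4, 0.8, 0.5]
grip_width: 1.001
grasp_force: 0.0
```

>>> apply_moves([
  {"x": 0, "y": 0, "z": 0, "ax": 0, "ay": 0, "az": -5.9, "gripper": 0},
  {"x": 0, "y": 0, "z": 0, "ax": 0, "ay": 0, "az": -5.9, "gripper": 0},
  {"x": 0, "y": 0, "z": 0, "ax": 0, "ay": 0, "az": -5.9, "gripper": 0},
  {"x": 0, "y": 0, "z": 0, "ax": 0, "ay": 0, "az": -5.9, "gripper": 0},
  {"x": 0, "y": 0, "z": 0, "ax": 0, "ay": 0, "az": 0, "gripper": 0},
])

```text
clock: 2.18
position: [0.4875, 0.0378, 0.242]
ee_rot: [0.926, 0.376, -0.0, -0.0]
ft_force: [0.7, -0.4, -0.1]
grip_width: 1.003
grasp_force: 0.0
```

>>> apply_moves([
  {"x": 0, "y": 0, "z": 36, "ax": 0, "ay": 0, "az": 0, "gripper": 0.4},
  {"x": 0, "y": 0, "z": 36, "ax": 0, "ay": 0, "az": 0, "gripper": 0.4},
  {"x": 0, "y": 0, "z": 36, "ax": 0, "ay": 0, "az": 0, "gripper": 0.4},
  {"x": 0, "y": 0, "z": 22, "ax": 0, "ay": 0, "az": 0, "gripper": 0.4},
  {"x": 0, "y": 0, "z": 14, "ax": 0, "ay": 0, "az": 0, "gripper": 0.4},
], newtons=30)

```text
clock: 2.6
position: [0.4859, 0.0376, 0.0953]
ee_rot: [0.928, 0.372, -0.002, -0.001]
ft_force: [0.4, 0.3, -0.4]
grip_width: 0.601
grasp_force: 0.0
```

```bash
python3 - <<'E'
from workcell import *
from h import *
o=get_obs();print(o["position"],o["ft_force"])
s=camera("side");crop(s,240,205,100,75,8,"pics/s2.png")
E
```

```text
[0.48588832 0.03764912 0.09528738] [ 0.38687874  0.33620045 -0.43629684]
```

View pics/s2.png

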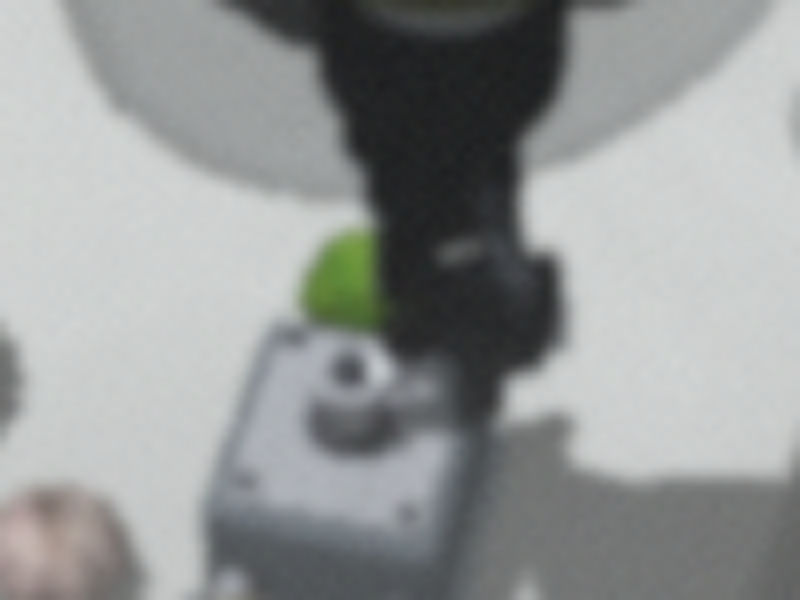

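The fingers straddle the grip and arm with no contact; the hub at (350,370) and gearbox are clear. Closing now.

>>> apply_moves([
  {"x": 0, "y": 0, "z": 0, "ax": 0, "ay": 0, "az": 0, "gripper": 0.7},
  {"x": 0, "y": 0, "z": 0, "ax": 0, "ay": 0, "az": 0, "gripper": 0.74},
  {"x": 0, "y": 0, "z": 0, "ax": 0, "ay": 0, "az": 0, "gripper": 0.77},
  {"x": 0, "y": 0, "z": 0, "ax": 0, "ay": 0, "az": 0, "gripper": 1},
  {"x": 0, "y": 0, "z": 0, "ax": 0, "ay": 0, "az": 0, "gripper": 1},
], newtons=30)

```text
clock: 3.07
position: [0.4878, 0.0388, 0.0995]
ee_rot: [0.927, 0.374, 0.0, -0.0]
ft_force: [-3.3, 3.2, 2.6]
grip_width: 0.199
grasp_force: 29.2
```

>>> apply_moves([
  {"x": 0, "y": 0, "z": 0, "ax": 0, "ay": 0, "az": 0, "gripper": 1},
  {"x": 0, "y": 0, "z": 0, "ax": 0, "ay": 0, "az": 0, "gripper": 1},
])

```text
clock: 3.23
position: [0.4877, 0.0388, 0.0995]
ee_rot: [0.927, 0.374, 0.0, -0.0]
ft_force: [-4.0, 4.9, 1.4]
grip_width: 0.198
grasp_force: 29.2
```

```bash
python3 - <<'E'
from workcell import *
o=get_obs();print({k:np.round(o[k],4) for k in ("clock","position","ee_rot","ft_force","torque","grip_width","grasp_force")}) if 0 else print(o)
E
```

```text
{'clock': 3.2333, 'joint_pos': array([ 0.49482056,  0.24980827, -0.73267293,  1.94508884,  0.19544898,
        1.01679463, -1.12981723]), 'joint_velocities': array([-0.00030107,  0.00152088, -0.00055922, -0.00017588,  0.00082742,
       -0.00065547,  0.00214601]), 'tau': array([  1.96643114, -42.58798599,  -3.47337306, -34.53532219,
         1.233101  ,  -0.72453495,  -0.07305864]), 'position': array([0.48774735, 0.03883797, 0.09945448]), 'ee_rot': array([ 9.27395820e-01,  3.74081254e-01,  4.56912894e-04, -2.60460419e-05]), 'ft_force': array([-3.98605308,  4.91478762,  1.43703527]), 'torque': array([0.7592538 , 0.74840938, 0.08617465]), 'grasp_force': 29.220489263534546, 'grip_width': 0.19792727001777444}
```

>>> apply_moves([
  {"x": -0.5, "y": -0.3, "z": -6.3, "ax": 0, "ay": 0, "az": 0, "gripper": 1},
  {"x": -1.5, "y": 0, "z": -6.1, "ax": 0, "ay": 0, "az": 0, "gripper": 1},
  {"x": -2.4, "y": 0, "z": -5.8, "ax": 0, "ay": 0, "az": 0, "gripper": 1},
  {"x": 0, "y": 0, "z": 0, "ax": 0, "ay": 0, "az": 0, "gripper": 1},
], newtons=20)

```text
clock: 3.57
position: [0.4839, 0.0351, 0.1176]
ee_rot: [0.927, 0.374, 0.0, 0.0]
ft_force: [-4.1, 5.3, -2.7]
grip_width: 0.203
grasp_force: 28.6
```

>>> apply_moves([
  {"x": -3.3, "y": -0.3, "z": -5.3, "ax": 0, "ay": 0, "az": 0, "gripper": 1},
  {"x": -4.1, "y": 0, "z": -4.8, "ax": 0, "ay": 0, "az": 0, "gripper": 1},
  {"x": -4.8, "y": 0, "z": -4.1, "ax": 0, "ay": 0, "az": 0, "gripper": 1},
  {"x": 0, "y": 0, "z": 0, "ax": 0, "ay": 0, "az": 0, "gripper": 1},
])

```text
clock: 3.9
position: [0.4749, 0.0264, 0.1315]
ee_rot: [0.928, 0.374, 0.0, 0.0]
ft_force: [-1.2, 5.0, -3.7]
grip_width: 0.198
grasp_force: 27.7
```

>>> apply_moves([
  {"x": -5.3, "y": 0, "z": -3.3, "ax": 0, "ay": 0, "az": 0, "gripper": 1},
  {"x": -5.8, "y": 0, "z": -2.4, "ax": 0, "ay": 0, "az": 0, "gripper": 1},
  {"x": -6.1, "y": 0, "z": -1.5, "ax": 0, "ay": 0, "az": 0, "gripper": 1},
  {"x": 0, "y": 0, "z": 0, "ax": 0, "ay": 0, "az": 0, "gripper": 1},
])

```text
clock: 4.23
position: [0.4631, 0.015, 0.139]
ee_rot: [0.927, 0.374, 0.001, 0.0]
ft_force: [-1.9, 5.5, -0.7]
grip_width: 0.195
grasp_force: 26.4
```

```bash
python3 - <<'E'
from workcell import *
from h import *
o=get_obs();print(o["position"],o["ft_force"],o["torque"])
s=camera("side");crop(s,240,205,100,75,8,"pics/s3.png")
E
```

```text
[0.46312972 0.01497906 0.1389921 ] [-1.92522761  5.54677616 -0.70752716] [1.42680735 0.12385887 0.01230166]
```

View pics/s3.png

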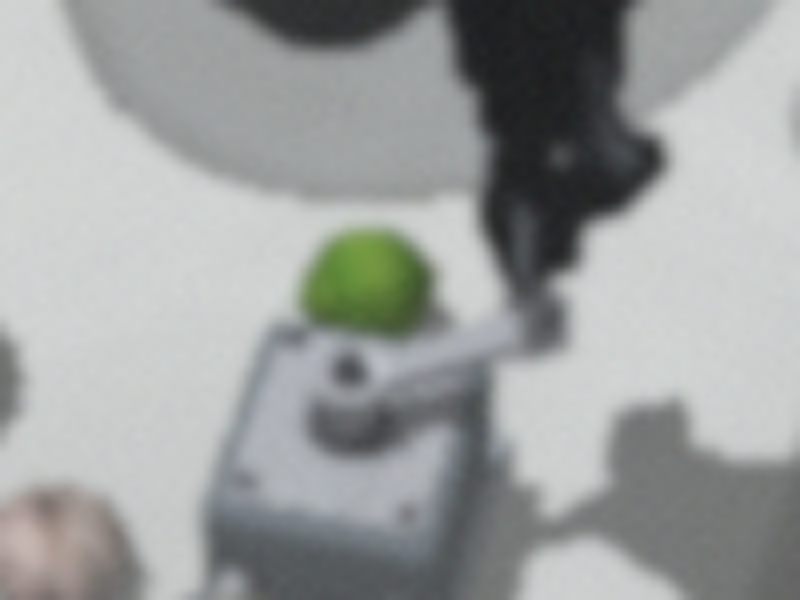

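The handle came up with the fingers, with the hinge at about (540,320) just below the tips. I'll finish the swing to the stop.

>>> apply_moves([
  {"x": -4, "y": -0.3, "z": 0, "ax": 0, "ay": 0, "az": 0, "gripper": 1},
  {"x": -2.3, "y": 0, "z": 0, "ax": 0, "ay": 0, "az": 0, "gripper": 1},
  {"x": 0, "y": 0, "z": 0, "ax": 0, "ay": 0, "az": 0, "gripper": 1},
])

```text
clock: 4.53
position: [0.4595, 0.0115, 0.1395]
ee_rot: [0.927, 0.374, 0.002, 0.0]
ft_force: [1.7, 8.4, 1.7]
grip_width: 0.196
grasp_force: 26.4
```

>>> apply_moves([
  {"x": -1, "y": 0, "z": 0, "ax": 0, "ay": 0, "az": 0, "gripper": 1},
  {"x": 0, "y": 0, "z": 0, "ax": 0, "ay": 0, "az": 0, "gripper": 1},
])

```text
clock: 4.7
position: [0.459, 0.011, 0.1395]
ee_rot: [0.927, 0.374, 0.002, 0.0]
ft_force: [1.8, 8.6, 1.7]
grip_width: 0.196
grasp_force: 26.3
```

>>> apply_moves([
  {"x": -1, "y": 0, "z": 0, "ax": 0, "ay": 0, "az": 0, "gripper": 1},
  {"x": 0, "y": 0, "z": 0, "ax": 0, "ay": 0, "az": 0, "gripper": 1},
])

```text
clock: 4.87
position: [0.4584, 0.0104, 0.1396]
ee_rot: [0.927, 0.374, 0.002, 0.0]
ft_force: [2.1, 7.8, 2.4]
grip_width: 0.198
grasp_force: 26.2
```

>>> apply_moves([
  {"x": -1.5, "y": 0, "z": 0, "ax": 0, "ay": 0, "az": 0, "gripper": 1},
  {"x": 0, "y": 0, "z": 0, "ax": 0, "ay": 0, "az": 0, "gripper": 1},
])

```text
clock: 5.03
position: [0.4573, 0.0093, 0.1396]
ee_rot: [0.927, 0.374, 0.002, 0.0]
ft_force: [1.9, 7.6, 1.8]
grip_width: 0.197
grasp_force: 26.1
```

>>> apply_moves([
  {"x": -1.5, "y": 0, "z": 0, "ax": 0, "ay": 0, "az": 0, "gripper": 1},
  {"x": 0, "y": 0, "z": 0, "ax": 0, "ay": 0, "az": 0, "gripper": 1},
])

```text
clock: 5.2
position: [0.4561, 0.0082, 0.1396]
ee_rot: [0.927, 0.374, 0.002, 0.0]
ft_force: [2.0, 7.3, 2.4]
grip_width: 0.199
grasp_force: 25.5
```

>>> apply_moves([
  {"x": 0, "y": 0, "z": 0, "ax": 0, "ay": 0, "az": 0, "gripper": 0.3},
  {"x": 0, "y": 0, "z": 0, "ax": 0, "ay": 0, "az": 0, "gripper": 0.3},
  {"x": 0, "y": 0, "z": 0, "ax": 0, "ay": 0, "az": 0, "gripper": 0.3},
  {"x": 0, "y": 0, "z": -35, "ax": 0, "ay": 0, "az": 0, "gripper": 0.3},
  {"x": 0, "y": 0, "z": -35, "ax": 0, "ay": 0, "az": 0, "gripper": 0.3},
])

```text
clock: 5.62
position: [0.4531, 0.0067, 0.2077]
ee_rot: [0.927, 0.374, -0.002, -0.001]
ft_force: [1.6, -0.0, 1.2]
grip_width: 0.699
grasp_force: 0.0
```

```bash
python3 - <<'E'
from workcell import *
from h import *
o=get_obs();print(o["position"],o["ft_force"],o["torque"])
s=camera("side");np.savez("side1.npz",**s);crop(s,260,210,80,60,10,"pics/s4.png")
P=np.array
for n,p in [("hinge",(.4605,.0115,.104)),("end",(.4605,.0115,.157)),("axis",(.506,.056,.095))]:
    print(n,((proj(s,p)-P([260,210])+.5)*10-.5).round())
E
```

```text
[0.45314085 0.00674444 0.20766209] [ 1.62696828 -0.04874059  1.20310042] [-0.06260871 -0.0544517   0.00918632]
hinge [474. 316.]
end [481. 171.]
axis [245. 405.]
```

View pics/s4.png

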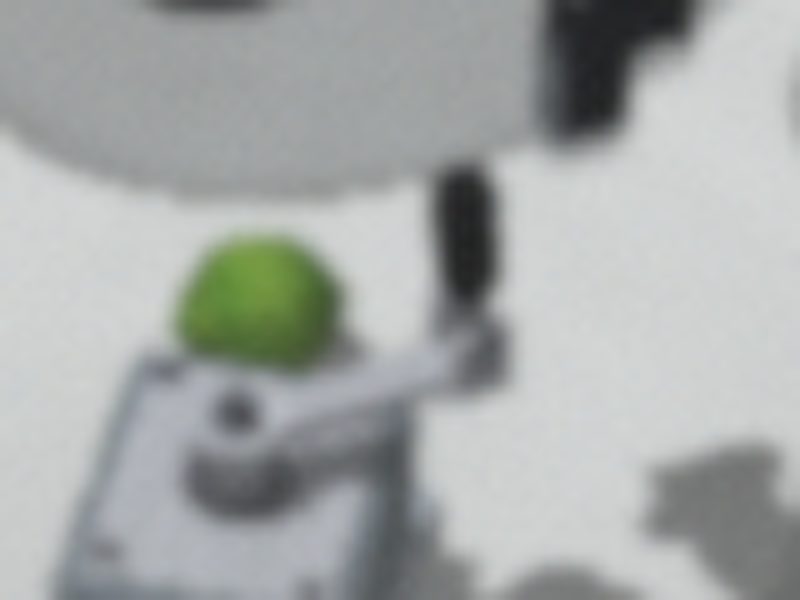

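The handle stands upright: grip from (463,172) to (470,290), hinge cheeks at about (475,350). The fingers had only slid along it at the stop. Next I'll measure the grip position with a mask.

```bash
python3 - <<'E'
from h import *
s=np.load("side1.npz")
g=s["color"].astype(int).max(2)
m=np.zeros_like(g,bool);m[227:239,300:313]=g[227:239,300:313]<90
ys,xs=np.nonzero(m);print(m.sum(),xs.mean(),ys.mean(),ys.min(),ys.max())
for y in range(227,239):
    if m[y].any(): print(y,np.nonzero(m[y])[0].mean())
print(onz(s,(xs.mean(),ys.mean()),.1375))
# tool target
x,y=.927,.374;tx=np.array([x*x-y*y,2*x*y]);ty=np.array([2*x*y,y*y-x*x])
d=np.array([.4595,.0110])-np.array([.4531,.0067]);print("tool dx,dy mm",1e3*d@tx,1e3*d@ty)
E
```

```text
56 306.07142857142856 232.51785714285714 227 238
227 306.0
228 306.0
229 306.0
230 306.0
231 306.0
232 306.0
233 306.0
234 306.0
235 306.0
236 306.0
237 306.5
238 306.5
[0.46300841 0.0141489  0.1375    ]
tool dx,dy mm 7.586102000000012 1.344086500000012
```

>>> apply_moves([
  {"x": 0, "y": 0, "z": 0, "ax": 0, "ay": 0, "az": -7, "gripper": 0.3},
  {"x": 0, "y": 0, "z": 0, "ax": 0, "ay": 0, "az": -7, "gripper": 0.3},
])

```text
clock: 5.83
position: [0.4551, 0.0065, 0.2091]
ee_rot: [0.874, 0.486, 0.001, 0.001]
ft_force: [0.4, -0.5, -1.0]
grip_width: 0.7
grasp_force: 0.0
```

```bash
python3 - <<'E'
from workcell import *
o=get_obs();print(o["position"],o["joint_pos"],o["ee_rot"])
E
```

```text
[0.45514101 0.00652555 0.20910766] [ 0.6202095   0.01683134 -0.73099714  1.90225697  0.0136749   1.22474285
 -0.67110205] [8.73955396e-01 4.86004331e-01 6.49691020e-04 1.15463935e-03]
```

>>> apply_moves([
  {"x": 0, "y": 0, "z": 0, "ax": 0, "ay": 0, "az": -7, "gripper": 0.3},
  {"x": 0, "y": 0, "z": 0, "ax": 0, "ay": 0, "az": -7, "gripper": 0.3},
  {"x": 0, "y": 0, "z": 0, "ax": 0, "ay": 0, "az": -7, "gripper": 0.3},
  {"x": 0, "y": 0, "z": 0, "ax": 0, "ay": 0, "az": -7, "gripper": 0.3},
  {"x": 0, "y": 0, "z": 0, "ax": 0, "ay": 0, "az": -7, "gripper": 0.3},
])

```text
clock: 6.25
position: [0.4546, 0.0066, 0.2081]
ee_rot: [0.687, 0.727, -0.0, 0.0]
ft_force: [-0.4, 0.2, -0.8]
grip_width: 0.702
grasp_force: 0.0
```

>>> apply_moves([
  {"x": 0, "y": 0, "z": 0, "ax": 0, "ay": 0, "az": -7, "gripper": 0.3},
  {"x": 0, "y": 0, "z": 0, "ax": 0, "ay": 0, "az": -7, "gripper": 0.3},
  {"x": 0, "y": 0, "z": 0, "ax": 0, "ay": 0, "az": -7, "gripper": 0.3},
  {"x": 0, "y": 0, "z": 0, "ax": 0, "ay": 0, "az": -7, "gripper": 0.3},
  {"x": 0, "y": 0, "z": 0, "ax": 0, "ay": 0, "az": -7, "gripper": 0.3},
])

```text
clock: 6.67
position: [0.4546, 0.0066, 0.2081]
ee_rot: [0.437, 0.9, -0.0, 0.0]
ft_force: [-0.7, -1.1, -1.1]
grip_width: 0.698
grasp_force: 0.0
```

>>> apply_moves([
  {"x": 0, "y": 0, "z": 0, "ax": 0, "ay": 0, "az": -7, "gripper": 0.3},
  {"x": 0, "y": 0, "z": 0, "ax": 0, "ay": 0, "az": -7, "gripper": 0.3},
  {"x": 0, "y": 0, "z": 0, "ax": 0, "ay": 0, "az": -7, "gripper": 0.3},
  {"x": 0, "y": 0, "z": 0, "ax": 0, "ay": 0, "az": -7, "gripper": 0.3},
  {"x": 0, "y": 0, "z": 0, "ax": 0, "ay": 0, "az": -7, "gripper": 0.3},
])

```text
clock: 7.08
position: [0.4546, 0.0066, 0.2081]
ee_rot: [0.146, 0.989, -0.0, 0.0]
ft_force: [0.1, -0.4, 0.1]
grip_width: 0.702
grasp_force: 0.0
```

>>> apply_moves([
  {"x": 0, "y": 0, "z": 0, "ax": 0, "ay": 0, "az": -7, "gripper": 0.3},
  {"x": 0, "y": 0, "z": 0, "ax": 0, "ay": 0, "az": -7, "gripper": 0.3},
  {"x": 0, "y": 0, "z": 0, "ax": 0, "ay": 0, "az": -7, "gripper": 0.3},
  {"x": 0, "y": 0, "z": 0, "ax": 0, "ay": 0, "az": -7, "gripper": 0.3},
  {"x": 0, "y": 0, "z": 0, "ax": 0, "ay": 0, "az": -7, "gripper": 0.3},
])

```text
clock: 7.5
position: [0.4546, 0.0066, 0.2081]
ee_rot: [-0.158, 0.987, -0.0, 0.0]
ft_force: [-0.3, -0.6, -0.5]
grip_width: 0.701
grasp_force: 0.0
```

>>> apply_moves([
  {"x": 0, "y": 0, "z": 0, "ax": 0, "ay": 0, "az": -7, "gripper": 0.3},
  {"x": 0, "y": 0, "z": 0, "ax": 0, "ay": 0, "az": -7, "gripper": 0.3},
  {"x": 0, "y": 0, "z": 0, "ax": 0, "ay": 0, "az": -7, "gripper": 0.3},
  {"x": 0, "y": 0, "z": 0, "ax": 0, "ay": 0, "az": -5, "gripper": 0.3},
  {"x": 0, "y": 0, "z": 0, "ax": 0, "ay": 0, "az": 0, "gripper": 0.3},
])

```text
clock: 7.92
position: [0.4546, 0.0067, 0.2081]
ee_rot: [-0.376, 0.927, -0.0, -0.0]
ft_force: [0.7, 0.1, 0.2]
grip_width: 0.704
grasp_force: 0.0
```

```bash
cat >> h.py <<'E'
from scipy.spatial.transform import Rotation as Ro
def st(o,c=None):
    R=Ro.from_quat(o["ee_rot"]).as_matrix();p=np.array(o["position"])
    print("t",round(float(o["clock"]),2),"p",(1e3*p).round(1),"tx",R[:2,0].round(3),"ty",R[:2,1].round(3),"tilt",R[2,:2].round(3),"F tool",(R.T@o["ft_force"]).round(1),"q",np.round(o["joint_pos"],2))
    return R,p
E
python3 - <<'E'
from workcell import *
from h import *
R,p=st(get_obs())
print("d tool mm",1e3*R.T@(np.array([.461,.0125,.1395])-p))
E
```

```text
t 7.92 p [454.6   6.7 208.1] tx [-0.718 -0.696] ty [-0.696  0.718] tilt [ 0.    -0.001] F tool [-0.6 -0.5 -0.2] q [ 0.66  0.02 -0.77  1.9   0.02  1.22  2.22]
d tool mm [-8.66680199 -0.27108919 68.55712229]
```

>>> apply_moves([
  {"x": -8, "y": 0, "z": 20, "ax": 0, "ay": 0, "az": 0, "gripper": 0.3},
  {"x": 0, "y": 0, "z": 30, "ax": 0, "ay": 0, "az": 0, "gripper": 0.3},
  {"x": 0, "y": 0, "z": 22, "ax": 0, "ay": 0, "az": 0, "gripper": 0.4},
  {"x": 0, "y": 0, "z": 0, "ax": 0, "ay": 0, "az": 0, "gripper": 0.7},
  {"x": 0, "y": 0, "z": 0, "ax": 0, "ay": 0, "az": 0, "gripper": 0.75},
], newtons=50)

```text
clock: 8.33
position: [0.4598, 0.0126, 0.1358]
ee_rot: [-0.373, 0.928, 0.001, -0.001]
ft_force: [0.1, 0.2, 1.0]
grip_width: 0.326
grasp_force: 0.0
```

>>> apply_moves([
  {"x": 0, "y": 0, "z": 0, "ax": 0, "ay": 0, "az": 0, "gripper": 0.78},
  {"x": 0, "y": 0, "z": 0, "ax": 0, "ay": 0, "az": 0, "gripper": 1},
  {"x": 0, "y": 0, "z": 0, "ax": 0, "ay": 0, "az": 0, "gripper": 1},
  {"x": 0, "y": 0, "z": 0, "ax": 0, "ay": 0, "az": 0, "gripper": 1},
])

```text
clock: 8.67
position: [0.461, 0.013, 0.1373]
ee_rot: [-0.374, 0.928, -0.001, 0.001]
ft_force: [-4.0, 1.8, 6.9]
grip_width: 0.187
grasp_force: 49.2
```

```bash
python3 - <<'E'
from workcell import *
from h import *
o=get_obs();R,p=st(o);print(o["grasp_force"],o["grip_width"],R.T@o["torque"])
E
```

```text
t 8.67 p [461.   13.  137.3] tx [-0.721 -0.693] ty [-0.693  0.721] tilt [-0.001 -0.002] F tool [ 1.6  4.1 -6.9] q [ 0.62  0.13 -0.78  1.97  0.1   1.08  2.13]
49.22487365081906 0.1870547695569183 [-0.75843013  0.32259928  0.01739206]
```

>>> apply_moves([
  {"x": 0, "y": 1.7, "z": 0, "ax": 0, "ay": 0, "az": 1.5, "gripper": 1},
  {"x": 0, "y": 1.7, "z": 0, "ax": 0, "ay": 0, "az": 1.5, "gripper": 1},
  {"x": 0, "y": 1.7, "z": 0, "ax": 0, "ay": 0, "az": 1.5, "gripper": 1},
  {"x": 0, "y": 1.7, "z": 0, "ax": 0, "ay": 0, "az": 1.5, "gripper": 1},
  {"x": 0, "y": 1.7, "z": 0, "ax": 0, "ay": 0, "az": 1.5, "gripper": 1},
])

```text
clock: 9.08
position: [0.4566, 0.0178, 0.1375]
ee_rot: [-0.311, 0.95, -0.002, 0.002]
ft_force: [3.2, -4.6, 2.1]
grip_width: 0.196
grasp_force: 48.8
```

>>> apply_moves([
  {"x": -0.1, "y": 3.4, "z": 0, "ax": 0, "ay": 0, "az": 3, "gripper": 1},
  {"x": -0.1, "y": 3.4, "z": 0, "ax": 0, "ay": 0, "az": 3, "gripper": 1},
  {"x": -0.1, "y": 3.4, "z": 0, "ax": 0, "ay": 0, "az": 3, "gripper": 1},
  {"x": -0.1, "y": 3.4, "z": 0, "ax": 0, "ay": 0, "az": 3, "gripper": 1},
  {"x": 0, "y": 1.7, "z": 0, "ax": 0, "ay": 0, "az": 1.5, "gripper": 1},
])

```text
clock: 9.5
position: [0.4485, 0.0309, 0.1374]
ee_rot: [-0.196, 0.981, -0.002, 0.001]
ft_force: [0.9, -7.1, 4.7]
grip_width: 0.189
grasp_force: 49.1
```

```bash
python3 - <<'E'
from workcell import *
from h import *
o=get_obs();R,p=st(o);print(o["grasp_force"],o["grip_width"],R.T@o["torque"])
E
```

```text
t 9.5 p [448.5  30.9 137.4] tx [-0.923 -0.385] ty [-0.385  0.923] tilt [-0.002 -0.004] F tool [ 1.9 -6.9 -4.7] q [ 0.58  0.09 -0.77  2.    0.08  1.07  1.74]
49.11812203936279 0.18888906100606898 [ 1.53300095  0.46526925 -0.01115035]
```

>>> apply_moves([
  {"x": -0.2, "y": 5.6, "z": 0, "ax": 0, "ay": 0, "az": 5, "gripper": 1},
  {"x": -0.2, "y": 5.6, "z": 0, "ax": 0, "ay": 0, "az": 5, "gripper": 1},
  {"x": -0.2, "y": 5.6, "z": 0, "ax": 0, "ay": 0, "az": 5, "gripper": 1},
  {"x": -0.2, "y": 5.6, "z": 0, "ax": 0, "ay": 0, "az": 5, "gripper": 1},
  {"x": -0.2, "y": 5.6, "z": 0, "ax": 0, "ay": 0, "az": 5, "gripper": 1},
])

```text
clock: 9.92
position: [0.4424, 0.0582, 0.1372]
ee_rot: [0.021, 1.0, -0.002, 0.001]
ft_force: [-5.5, -6.0, 10.0]
grip_width: 0.192
grasp_force: 49.7
```

>>> apply_moves([
  {"x": -0.2, "y": 5.6, "z": 0, "ax": 0, "ay": 0, "az": 5, "gripper": 1},
  {"x": -0.2, "y": 5.6, "z": 0, "ax": 0, "ay": 0, "az": 5, "gripper": 1},
  {"x": -0.1, "y": 3.4, "z": 0, "ax": 0, "ay": 0, "az": 3, "gripper": 1},
  {"x": 0, "y": 1.7, "z": 0, "ax": 0, "ay": 0, "az": 1.5, "gripper": 1},
  {"x": 0, "y": 1.7, "z": 0, "ax": 0, "ay": 0, "az": 1.5, "gripper": 1},
])

```text
clock: 10.33
position: [0.445, 0.0766, 0.1372]
ee_rot: [0.158, 0.987, -0.001, 0.0]
ft_force: [-7.1, -3.9, 13.3]
grip_width: 0.195
grasp_force: 49.9
```

```bash
python3 - <<'E'
from workcell import *
from h import *
o=get_obs();R,p=st(o);print(o["grasp_force"],o["grip_width"],R.T@o["torque"])
for n in("top","side"): np.savez(n+"2.npz",**camera(n))
t=np.load("top2.npz")
cv2.imwrite("pics/t2.png",cv2.resize(t["color"][205:270,150:280,::-1],None,fx=6,fy=6,interpolation=2))
E
```

```text
t 10.33 p [445.   76.6 137.2] tx [-0.95   0.313] ty [0.313 0.95 ] tilt [-0.001 -0.002] F tool [  5.5  -6.  -13.3] q [ 0.48  0.1  -0.77  2.    0.08  1.07  0.92]
49.947401667013764 0.19515732579927786 [ 1.66072097  1.43549095 -0.01450763]
```

View pics/t2.png

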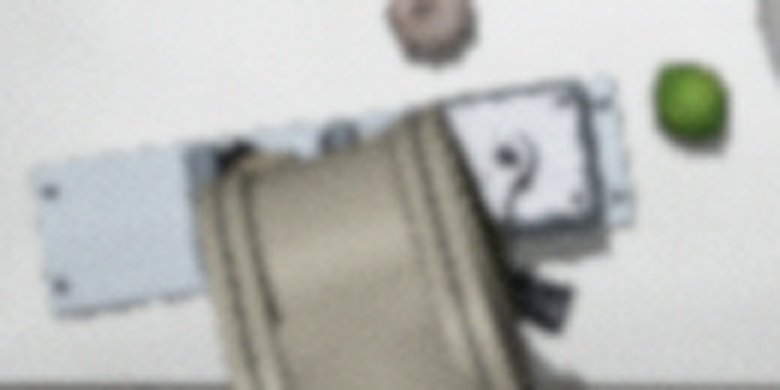

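Top view: the arm hides most of the jar. The jaw edge moved to about x=325–350 and the handle and arm are following cleanly. I'll estimate the remaining gap from the first picture.

```bash
python3 - <<'E'
from h import *
t=np.load("top0.npz")
T=lambda u,v:(150+(u+.5)/6-.5,205+(v+.5)/6-.5)
b=np.array([.0538,-.3253]);b/=np.linalg.norm(b)
lid=onz(t,T(268,190),.108)[:2];L=lid@b
for q in [(338,122),(350,190),(362,250)]: print("jaw",(onz(t,T(*q),.063)[:2]@b-L)*1e3)
for q in [(217,150),(222,200),(232,265)]: print("back",(onz(t,T(*q),.063)[:2]@b-L)*1e3)
E
```

```text
jaw 34.87413565273224
jaw 36.06261993186581
jaw 37.86622821181162
back -32.73413013201922
back -33.777238180741975
back -33.2449531769468
```

>>> apply_moves([
  {"x": 0.3, "y": 3.4, "z": -0.4, "ax": 0, "ay": 0, "az": 3, "gripper": 1},
  {"x": 0, "y": 3.4, "z": -0.3, "ax": 0, "ay": 0, "az": 3, "gripper": 1},
  {"x": 0, "y": 3.4, "z": 0, "ax": 0, "ay": 0, "az": 3, "gripper": 1},
  {"x": 0, "y": 1.7, "z": 0, "ax": 0, "ay": 0, "az": 1.5, "gripper": 1},
  {"x": 0, "y": 1.7, "z": 0, "ax": 0, "ay": 0, "az": 1.5, "gripper": 1},
])

```text
clock: 10.85
position: [0.4497, 0.089, 0.1373]
ee_rot: [0.261, 0.965, -0.001, 0.0]
ft_force: [-5.7, -4.5, 6.8]
grip_width: 0.19
grasp_force: 49.3
```

```bash
python3 - <<'E'
from workcell import *
from h import *
st(get_obs())
E
```

```text
t 10.85 p [449.7  89.  137.3] tx [-0.864  0.503] ty [0.503 0.864] tilt [-0.001 -0.002] F tool [ 2.6 -6.8 -6.8] q [ 0.44  0.12 -0.77  1.98  0.1   1.08  0.67]
```

>>> apply_moves([
  {"x": 0.1, "y": 2.8, "z": -0.3, "ax": 0, "ay": 0, "az": 2.5, "gripper": 1},
  {"x": 0, "y": 2.8, "z": 0, "ax": 0, "ay": 0, "az": 2.5, "gripper": 1},
  {"x": 0, "y": 2.8, "z": 0, "ax": 0, "ay": 0, "az": 2.5, "gripper": 1},
  {"x": 0, "y": 1.7, "z": 0, "ax": 0, "ay": 0, "az": 1.5, "gripper": 1},
  {"x": 0, "y": 1.7, "z": 0, "ax": 0, "ay": 0, "az": 1.5, "gripper": 1},
])

```text
clock: 11.27
position: [0.456, 0.0989, 0.1374]
ee_rot: [0.348, 0.938, -0.001, -0.0]
ft_force: [-6.2, -3.7, 3.9]
grip_width: 0.192
grasp_force: 49.1
```

```bash
python3 - <<'E'
from workcell import *
from h import *
st(get_obs())
E
```

```text
t 11.27 p [456.   98.9 137.4] tx [-0.758  0.652] ty [0.652 0.758] tilt [-0.    -0.002] F tool [ 2.3 -6.9 -3.9] q [ 0.41  0.14 -0.76  1.96  0.11  1.08  0.46]
```

>>> apply_moves([
  {"x": 0, "y": 2.8, "z": -0.1, "ax": 0, "ay": 0, "az": 2.5, "gripper": 1},
  {"x": 0, "y": 2.8, "z": 0, "ax": 0, "ay": 0, "az": 2.5, "gripper": 1},
  {"x": 0, "y": 2.8, "z": 0, "ax": 0, "ay": 0, "az": 2.5, "gripper": 1},
  {"x": 0, "y": 1.7, "z": 0, "ax": 0, "ay": 0, "az": 1.5, "gripper": 1},
  {"x": 0, "y": 1.7, "z": 0, "ax": 0, "ay": 0, "az": 1.5, "gripper": 1},
])

```text
clock: 11.68
position: [0.4641, 0.1075, 0.1374]
ee_rot: [0.432, 0.902, -0.001, -0.0]
ft_force: [-6.1, -1.9, 4.0]
grip_width: 0.192
grasp_force: 49.0
```

```bash
echo 'from workcell import *
from h import *
st(get_obs())'>s.py; python3 s.py
```

```text
t 11.68 p [464.1 107.5 137.4] tx [-0.627  0.779] ty [0.779 0.627] tilt [-0.    -0.002] F tool [ 2.3 -5.9 -4. ] q [ 0.37  0.16 -0.74  1.94  0.13  1.09  0.26]
```

>>> apply_moves([
  {"x": 0, "y": 2.8, "z": -0.1, "ax": 0, "ay": 0, "az": 2.5, "gripper": 1},
  {"x": 0, "y": 2.8, "z": 0, "ax": 0, "ay": 0, "az": 2.5, "gripper": 1},
  {"x": 0, "y": 2.8, "z": 0, "ax": 0, "ay": 0, "az": 2.5, "gripper": 1},
  {"x": 0, "y": 1.7, "z": 0, "ax": 0, "ay": 0, "az": 1.5, "gripper": 1},
  {"x": 0, "y": 1.7, "z": 0, "ax": 0, "ay": 0, "az": 1.5, "gripper": 1},
])

```text
clock: 12.1
position: [0.4736, 0.1146, 0.1374]
ee_rot: [0.513, 0.859, -0.001, -0.0]
ft_force: [-7.7, -1.0, 4.1]
grip_width: 0.191
grasp_force: 49.0
```

```bash
python3 s.py
```

```text
t 12.1 p [473.6 114.6 137.4] tx [-0.474  0.88 ] ty [0.88  0.474] tilt [-0.    -0.002] F tool [ 2.8 -7.2 -4.1] q [ 0.34  0.19 -0.72  1.91  0.14  1.09  0.05]
```

>>> apply_moves([
  {"x": 0, "y": 2.8, "z": -0.1, "ax": 0, "ay": 0, "az": 2.5, "gripper": 1},
  {"x": 0, "y": 2.8, "z": 0, "ax": 0, "ay": 0, "az": 2.5, "gripper": 1},
  {"x": 0, "y": 2.8, "z": 0, "ax": 0, "ay": 0, "az": 2.5, "gripper": 1},
  {"x": 0, "y": 1.7, "z": 0, "ax": 0, "ay": 0, "az": 1.5, "gripper": 1},
  {"x": 0, "y": 1.7, "z": 0, "ax": 0, "ay": 0, "az": 1.5, "gripper": 1},
])

```text
clock: 12.52
position: [0.4842, 0.1198, 0.1374]
ee_rot: [0.589, 0.808, -0.001, -0.001]
ft_force: [-7.3, -0.2, 2.7]
grip_width: 0.195
grasp_force: 48.9
```

```bash
python3 s.py
```

```text
t 12.52 p [484.2 119.8 137.4] tx [-0.306  0.952] ty [0.952 0.306] tilt [-0.    -0.002] F tool [ 2.1 -7.  -2.7] q [ 0.3   0.21 -0.7   1.89  0.15  1.1  -0.14]
```

>>> apply_moves([
  {"x": 0, "y": 2.8, "z": -0.1, "ax": 0, "ay": 0, "az": 2.5, "gripper": 1},
  {"x": 0, "y": 2.8, "z": 0, "ax": 0, "ay": 0, "az": 2.5, "gripper": 1},
  {"x": 0, "y": 2.8, "z": 0, "ax": 0, "ay": 0, "az": 2.5, "gripper": 1},
  {"x": 0, "y": 1.7, "z": 0, "ax": 0, "ay": 0, "az": 1.5, "gripper": 1},
  {"x": 0, "y": 1.7, "z": 0, "ax": 0, "ay": 0, "az": 1.5, "gripper": 1},
])

```text
clock: 12.93
position: [0.4951, 0.1229, 0.1374]
ee_rot: [0.66, 0.751, -0.001, -0.001]
ft_force: [-10.1, 1.3, 3.8]
grip_width: 0.191
grasp_force: 49.1
```

```bash
python3 s.py
```

```text
t 12.93 p [495.1 122.9 137.4] tx [-0.128  0.992] ty [0.992 0.128] tilt [-0.    -0.003] F tool [ 2.6 -9.9 -3.8] q [ 0.27  0.24 -0.67  1.86  0.16  1.11 -0.33]
```

>>> apply_moves([
  {"x": 0, "y": 0.6, "z": 0, "ax": 0, "ay": 0, "az": 0.5, "gripper": 1},
  {"x": 0, "y": 0.6, "z": 0, "ax": 0, "ay": 0, "az": 0.5, "gripper": 1},
])

```text
clock: 13.1
position: [0.4961, 0.1231, 0.1374]
ee_rot: [0.666, 0.746, -0.001, -0.001]
ft_force: [-10.2, 0.7, 3.7]
grip_width: 0.192
grasp_force: 49.1
```

```bash
python3 s.py
```

```text
t 13.1 p [496.1 123.1 137.4] tx [-0.112  0.994] ty [0.994 0.112] tilt [-0.    -0.004] F tool [  1.9 -10.1  -3.7] q [ 0.27  0.24 -0.67  1.86  0.16  1.11 -0.35]
```

>>> apply_moves([
  {"x": 0, "y": 0, "z": 0, "ax": 0, "ay": 0, "az": 0, "gripper": 1},
  {"x": 0, "y": 0, "z": 0, "ax": 0, "ay": 0, "az": 0, "gripper": 1},
])

```text
clock: 13.27
position: [0.4962, 0.1231, 0.1374]
ee_rot: [0.666, 0.746, -0.001, -0.001]
ft_force: [-9.8, 0.6, 4.6]
grip_width: 0.192
grasp_force: 49.0
```

```bash
python3 s.py
```

```text
t 13.27 p [496.2 123.1 137.4] tx [-0.112  0.994] ty [0.994 0.112] tilt [-0.    -0.003] F tool [ 1.7 -9.7 -4.6] q [ 0.27  0.24 -0.67  1.86  0.16  1.11 -0.35]
```

Pull rose from about 6.9 to about 10 N, so the jar is firm. Next I'll ease the tangential load, keeping a slight clockwise bias, lower the grip force and fold.

>>> apply_moves([
  {"x": 0, "y": -0.2, "z": 0, "ax": 0, "ay": 0, "az": 0, "gripper": 1},
  {"x": 0, "y": -0.2, "z": 0, "ax": 0, "ay": 0, "az": 0, "gripper": 1},
  {"x": 0, "y": 0, "z": 0, "ax": 0, "ay": 0, "az": 0, "gripper": 1},
], newtons=25)

```text
clock: 13.52
position: [0.4961, 0.1231, 0.1375]
ee_rot: [0.666, 0.746, -0.001, -0.001]
ft_force: [-9.0, 1.0, 1.2]
grip_width: 0.193
grasp_force: 48.9
```

```bash
python3 s.py
```

```text
t 13.52 p [496.1 123.1 137.5] tx [-0.112  0.994] ty [0.994 0.112] tilt [-0.    -0.003] F tool [ 2.  -8.8 -1.1] q [ 0.27  0.24 -0.67  1.86  0.16  1.11 -0.35]
```

>>> apply_moves([
  {"x": 0, "y": -0.7, "z": 0, "ax": 0, "ay": 0, "az": 0, "gripper": 1},
  {"x": 0, "y": -0.7, "z": 0, "ax": 0, "ay": 0, "az": 0, "gripper": 1},
  {"x": 0, "y": 0, "z": 0, "ax": 0, "ay": 0, "az": 0, "gripper": 0.72},
  {"x": 0, "y": 0, "z": 0, "ax": 0, "ay": 0, "az": 0, "gripper": 0.7},
  {"x": 0, "y": 0, "z": 0, "ax": 0, "ay": 0, "az": 0, "gripper": 0.7},
], newtons=25)

```text
clock: 13.93
position: [0.4967, 0.1223, 0.1378]
ee_rot: [0.667, 0.745, 0.0, 0.001]
ft_force: [0.2, 0.7, -0.3]
grip_width: 0.302
grasp_force: 0.0
```

```bash
python3 s.py
```

```text
t 13.93 p [496.7 122.3 137.8] tx [-0.111  0.994] ty [0.994 0.111] tilt [-0.     0.001] F tool [0.7 0.3 0.3] q [ 0.27  0.24 -0.67  1.86  0.16  1.1  -0.35]
```

>>> apply_moves([
  {"x": 0, "y": 0, "z": 0, "ax": 0, "ay": 0, "az": 0, "gripper": 1},
  {"x": 0, "y": 0, "z": 0, "ax": 0, "ay": 0, "az": 0, "gripper": 1},
  {"x": 0, "y": 0, "z": 0, "ax": 0, "ay": 0, "az": 0, "gripper": 1},
], newtons=22)

```text
clock: 14.18
position: [0.4962, 0.1223, 0.1377]
ee_rot: [0.666, 0.746, -0.0, 0.0]
ft_force: [-2.8, -1.5, 6.6]
grip_width: 0.198
grasp_force: 21.7
```

```bash
python3 s.py
```

```text
t 14.18 p [496.2 122.3 137.7] tx [-0.112  0.994] ty [0.994 0.112] tilt [-0.001  0.   ] F tool [-1.2 -2.9 -6.6] q [ 0.27  0.24 -0.67  1.86  0.16  1.1  -0.35]
```

>>> apply_moves([
  {"x": -6.3, "y": 0, "z": 0.5, "ax": 0, "ay": 0, "az": 0, "gripper": 1},
  {"x": -6.1, "y": 0, "z": 1.5, "ax": 0, "ay": 0, "az": 0, "gripper": 1},
  {"x": 0, "y": 0, "z": 0, "ax": 0, "ay": 0, "az": 0, "gripper": 1},
])

```text
clock: 14.43
position: [0.4976, 0.1109, 0.1355]
ee_rot: [0.666, 0.746, 0.001, -0.0]
ft_force: [0.3, 4.1, 1.9]
grip_width: 0.202
grasp_force: 23.0
```

```bash
python3 s.py
```

```text
t 14.43 p [497.6 110.9 135.5] tx [-0.112  0.994] ty [0.994 0.112] tilt [0.002 0.001] F tool [ 4.1  0.8 -1.8] q [ 0.29  0.23 -0.66  1.86  0.16  1.1  -0.32]
```

>>> apply_moves([
  {"x": -5.8, "y": 0.5, "z": 2.4, "ax": 0, "ay": 0, "az": 0, "gripper": 1},
  {"x": -5.3, "y": 0.3, "z": 3.3, "ax": 0, "ay": 0, "az": 0, "gripper": 1},
  {"x": -4.8, "y": 0.1, "z": 4.1, "ax": 0, "ay": 0, "az": 0, "gripper": 1},
  {"x": 0, "y": 0, "z": 0, "ax": 0, "ay": 0, "az": 0, "gripper": 1},
])

```text
clock: 14.77
position: [0.5002, 0.0945, 0.1252]
ee_rot: [0.666, 0.746, 0.0, -0.0]
ft_force: [0.4, 2.3, 0.1]
grip_width: 0.2
grasp_force: 26.0
```

```bash
python3 s.py
```

```text
t 14.77 p [500.2  94.5 125.2] tx [-0.112  0.994] ty [0.994 0.112] tilt [0. 0.] F tool [ 2.2  0.7 -0.1] q [ 0.31  0.24 -0.65  1.88  0.17  1.08 -0.29]
```

>>> apply_moves([
  {"x": -4.1, "y": 0.4, "z": 4.8, "ax": 0, "ay": 0, "az": 0, "gripper": 1},
  {"x": -3.3, "y": 0.3, "z": 5.3, "ax": 0, "ay": 0, "az": 0, "gripper": 1},
  {"x": -2.4, "y": 0.2, "z": 5.8, "ax": 0, "ay": 0, "az": 0, "gripper": 1},
  {"x": 0, "y": 0, "z": 0, "ax": 0, "ay": 0, "az": 0, "gripper": 1},
])

```text
clock: 15.1
position: [0.5022, 0.0843, 0.1087]
ee_rot: [0.667, 0.745, -0.0, 0.0]
ft_force: [0.7, -0.5, 0.6]
grip_width: 0.199
grasp_force: 26.1
```

```bash
python3 s.py
```

```text
t 15.1 p [502.2  84.3 108.7] tx [-0.111  0.994] ty [0.994 0.111] tilt [-0. -0.] F tool [-0.6  0.7 -0.6] q [ 0.32  0.26 -0.64  1.89  0.18  1.04 -0.29]
```

>>> apply_moves([
  {"x": -1.5, "y": 0.1, "z": 6.1, "ax": 0, "ay": 0, "az": 0, "gripper": 1},
  {"x": -0.5, "y": 0, "z": 5.8, "ax": 0, "ay": 0, "az": 0, "gripper": 1},
  {"x": 0, "y": 0, "z": 0, "ax": 0, "ay": 0, "az": 0, "gripper": 1},
])

```text
clock: 15.35
position: [0.5026, 0.0823, 0.0969]
ee_rot: [0.667, 0.745, -0.0, 0.0]
ft_force: [1.0, -2.4, 0.8]
grip_width: 0.203
grasp_force: 26.6
```

```bash
python3 s.py
```

```text
t 15.35 p [502.6  82.3  96.9] tx [-0.111  0.994] ty [0.994 0.111] tilt [-0.001  0.   ] F tool [-2.5  0.7 -0.8] q [ 0.31  0.28 -0.63  1.9   0.19  1.02 -0.29]
```

>>> apply_moves([
  {"x": 0, "y": 0, "z": 2, "ax": 0, "ay": 0, "az": 0, "gripper": 1},
  {"x": 0, "y": 0, "z": 2, "ax": 0, "ay": 0, "az": 0, "gripper": 1},
  {"x": 0, "y": 0, "z": 0, "ax": 0, "ay": 0, "az": 0, "gripper": 1},
])

```text
clock: 15.6
position: [0.5028, 0.0824, 0.0942]
ee_rot: [0.667, 0.745, -0.0, 0.001]
ft_force: [-1.8, -5.0, 9.5]
grip_width: 0.198
grasp_force: 28.4
```

```bash
python3 - <<'E'
from workcell import *
from h import *
st(get_obs());s=camera("side");crop(s,240,205,100,75,8,"pics/s5.png")
E
```

```text
t 15.6 p [502.8  82.4  94.2] tx [-0.112  0.994] ty [0.994 0.112] tilt [-0.001  0.001] F tool [-4.8 -2.3 -9.5] q [ 0.31  0.28 -0.63  1.9   0.2   1.01 -0.3 ]
```

View pics/s5.png

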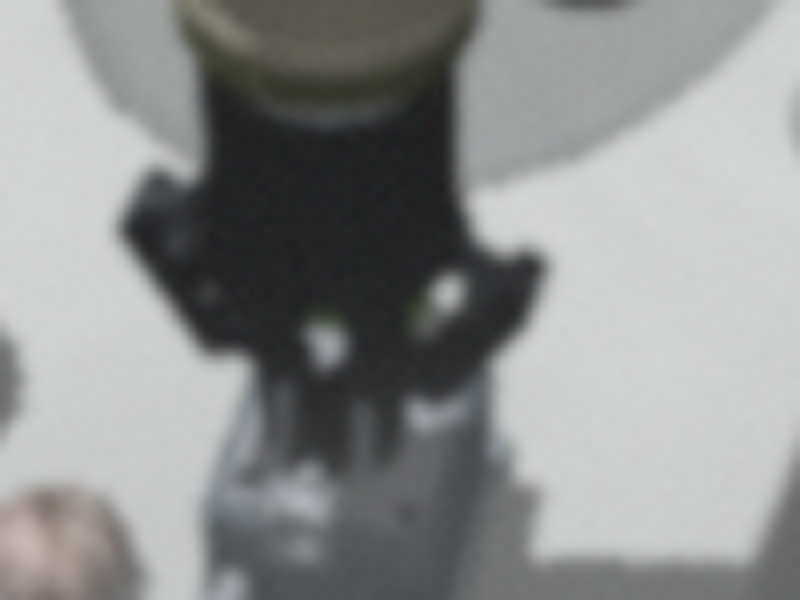

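The handle lies flat between the fingers, pointing toward the hub, with the cheeks at about (300,510). The down-force has risen at the stop, so I'll release and lift.

>>> apply_moves([
  {"x": 0, "y": 0, "z": 0, "ax": 0, "ay": 0, "az": 0, "gripper": 0.3},
  {"x": 0, "y": 0, "z": 0, "ax": 0, "ay": 0, "az": 0, "gripper": 0.3},
  {"x": 0, "y": 0, "z": 0, "ax": 0, "ay": 0, "az": 0, "gripper": 0.3},
  {"x": 0, "y": 0, "z": 0, "ax": 0, "ay": 0, "az": 0, "gripper": 0.3},
])

```text
clock: 15.98
position: [0.5022, 0.0832, 0.0935]
ee_rot: [0.666, 0.746, -0.0, -0.0]
ft_force: [0.3, 0.9, -0.8]
grip_width: 0.697
grasp_force: 0.0
```

>>> apply_moves([
  {"x": 0, "y": 0, "z": -15, "ax": 0, "ay": 0, "az": 0, "gripper": 0.3},
  {"x": 0, "y": 0, "z": -30, "ax": 0, "ay": 0, "az": 0, "gripper": 0.3},
  {"x": 0, "y": 0, "z": -40, "ax": 0, "ay": 0, "az": 0, "gripper": 0.3},
  {"x": 0, "y": 0, "z": -40, "ax": 0, "ay": 0, "az": 0, "gripper": 0.3},
  {"x": 0, "y": 0, "z": -20, "ax": 0, "ay": 0, "az": 0, "gripper": 0.3},
])

```text
clock: 16.4
position: [0.5035, 0.0837, 0.2433]
ee_rot: [0.666, 0.746, 0.002, 0.002]
ft_force: [1.1, -0.6, -0.3]
grip_width: 0.698
grasp_force: 0.0
```

>>> apply_moves([
  {"x": 0, "y": 0, "z": 0, "ax": 0, "ay": 0, "az": 0, "gripper": 0.3},
  {"x": 0, "y": 0, "z": 0, "ax": 0, "ay": 0, "az": 0, "gripper": 0.3},
])

```text
clock: 16.57
position: [0.5029, 0.0831, 0.2396]
ee_rot: [0.666, 0.746, 0.001, 0.001]
ft_force: [0.3, -0.3, -1.0]
grip_width: 0.701
grasp_force: 0.0
```

```bash
python3 - <<'E'
from workcell import *
from h import *
st(get_obs());s=camera("side");crop(s,235,235,80,90,6.5,"pics/s6.png")
E
```

```text
t 16.57 p [502.9  83.1 239.6] tx [-0.112  0.994] ty [0.994 0.112] tilt [-0.     0.002] F tool [-0.3  0.3  1. ] q [ 0.36  0.13 -0.66  1.74  0.08  1.3  -0.2 ]
```

View pics/s6.png

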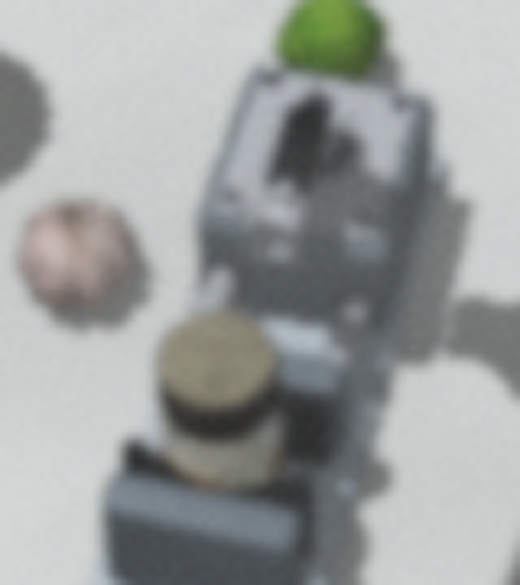

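The handle is folded flat on the arm, with the grip from about (285,175) to (320,100). The jar stands upright between the jaws at about (220,400), and the lime and garlic have not moved.

```bash
python3 -c "
from workcell import *
print(hand_in())"
```

```text
the job is handed in; nothing more can be done
None
```

The job is handed in with no verdict returned. The jar stands upright in the jaws, cranked until the pull rose about 3 N (roughly 21 N at the jaw, inferred from the pull), the handle is folded flat, and the robot is clear, at 16.6 s of the 72 s allowed.

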